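Put the microscope camera away in the push-to-open drawer

ROBOT

A 6-joint arm with a two-finger parallel gripper is mounted at the origin on the work surface. World frame = base frame: x ahead of the robot, y to its left, z up, the work surface at z = 0. Lengths are in mm, angles in rad, forces in N, time in s.
With the tool pointing down it reaches from about 400 to 925 mm from the base axis. Payload 12.5 kg.
Tool frame: the origin (TCP) lies midway between the tips of the shut fingers; the grasp point (between the pads) lies 19 mm behind it; z points along the fingers, y is the line along which they close (so a half turn about z gives the same grasp; the last joint's range is limited). The gripper opens to 95 mm and grips with 3 to 60 N. Pads are 20 mm wide; open, the fingers measure 119 mm over their backs; the gripper's body (75 mm by 180 mm) begins 59 mm behind the grasp point.
Start: joints at [-1.387, 0.491, 1.559, -0, 1.092, -0.106], TCP at [178.623, -598.95, 214.661] pointing down, gripper open.
Joint ranges: [-3.1, 3.1], [-0.84, 2.19], [0.05, 2.79], [-1.13, 4.28], [0.06, 2.93], [-2.69, 2.69]. Speed limits (rad/s): [2.22, 2.22, 2.79, 3.14, 3.14, 3.14].

INTERFACE

Orientations are given as [roll, pitch, yaw] about the fixed x, y, z axes, in that order (R = Rz(yaw) Ry(pitch) Rx(roll)).
In Python, from cell import state, read_camera, camera_info, env gives the robot as it stands.
- The arm moves only by the tool move_arm, never from a script. Its argument "commands" is a list of rows, each a list of 3 entries, a list of its own where there are three numbers: the shift along the world's x, y, z in cm, then the turn, a rotation vector about the world's x, y, z in degrees, then the opening, from 0 (shut) to 1 (fully open). A call has 1 to 10 rows; each row shifts and turns the commanded pose from where the row before left it; what a row does not reach is not made up. A row lasts 1/10 s, in which the tool goes at most 50 mm and 8.59 degrees, less where a joint would pass 70% of its speed; a pose out of reach is approached as far as the arm can. A call with a gripper value outside its range is refused whole. The fingers move at their own pace and stop on an object; the grip force is fixed at half the most. Time passes only in rows, so rows that do not move let the fingers close. It gives the time, the measured TCP pose, the force, the opening and the grip force at its end, in the units of the state.
- state(): the state, without advancing time (a new reading comes with each control period).
- read_camera(name): name is "scene" or "top"; returns the picture (384x512x3 uint8, blue, green, red); there is no depth.
- camera_info(name): a dict with "K" (3x3 intrinsics, pixels), "cam_to_world" (4x4, takes a point from camera to world coordinates). Camera axes: x right, y down, z forward; pixel columns grow to the right and rows downward; lengths in mm; the calibration is good to about 2 mm. A picture is of the moment at which its call begins. camera_info takes no time and is no camera call.
- env.job_done(): hands the job in; it is judged then, once.
The state is a dict: "t": time; "joints": joint angles; "qvel": joint speeds; "tau": joint torques, N m; "eef_pos": TCP position; "tcp_rot": TCP orientation; "ft_force": force on the tool from outside, world axes, zero at the start; "moment": the same for the moment, N m; "opening": opening from 0.0 (shut) to 1.0 (fully open); "grip_force": force on a finger pad.
Only numpy, scipy, OpenCV 4.12 (cv2) and the standard library are available. Lean on these libraries where they do the work, as an engineer would, in place of code of your own. Each camera call takes 0.05 s, during which the arm holds its last target. There are 200 camera calls.

TASK

Put the microscope camera away: first press the red push latch on top of the white cabinet so that its hidden drawer springs fully open. Then take the black camera out of the orange tray, lay it down on its side on the blue mat and let go, take it again and put it lying flat between the two yellow ribs in the drawer. Let go of it and push the drawer shut until it latches and stays shut; leave the bottle and the spool where they are.

Things in the scene. Friction and masses are not known exactly. Their poses are not given: they have to be found in the camera images.
- latch (a joint): Travel of the red round push button (32 mm across, stands 16 mm above the cabinet's top) in m: 0 up, 0.009 fully pressed (downward). A spring returns it: about 1.5 N to start, 3.2 N at the bottom. Pressed more than about 7 mm, it releases the drawer.
- latch_top (a point): Centre of the top face of the red button, on top of the cabinet (top of the cabinet 72 mm above the bench) near its front edge, above the middle of the drawer. z up, x as the cabinet's x. 85 mm behind the button's centre (+x) stands a grey box 130 mm wide, 45 mm tall on the cabinet's top.
- drawer (a joint): How far the drawer is out, in m: 0 shut and latched, 0.14 fully open. When released, a spring (about 3.6 N shut, 0.8 N open) pushes it fully open, toward the robot, in about 1 s. To shut it, push its front panel (up to about 8 N) to 1 to 3 mm beyond 0 (stop at -0.004), where it latches; let go, it stays at about 0. It has no handle.
- drawer_front (a point): Middle of the outer face of the blue drawer front panel (188 mm wide, 62 mm high, upright); moves with the drawer. x points into the cabinet (the drawer opens along -x), z up; this point lies 36 mm above the bench and the panel spans 31 mm below it to 31 mm above.
- drawer_bed (a point): Middle of the drawer's inner floor, 12 mm above the bench; moves with it. Axes as drawer_front. Inside: 158 mm along x, 150 along y, side walls 34 mm and front panel 55 mm above the floor. Two yellow ribs along x, 110 mm long, 6 high, 8 wide, inner faces 27 mm either side of the middle. The cabinet clears 52 mm above the floor. Fully open, this point is 67 mm in front of the cabinet.
- camera_center (a point): Centre of the black square body (42 x 42 x 78 mm, red band) of the microscope camera, 0.25 kg. z is its long axis and points to the round aluminium nose, which adds 14 mm beyond the body (26 to 32 mm across). At the start it stands upright in the orange tray, nose up; x and y are normal to the flat sides. Lying on a flat side, this point is 21 mm above what it lies on.
- mat_top (a point): Middle of the top of the blue mat, 160 x 160 mm, fixed, 3 mm thick, flat on the bench; x and y along its edges.
- tray_floor (a point): Middle of the inner floor of the fixed orange tray, 120 x 120 mm, 14 mm high with 4 mm walls and floor.
- bottle: White bottle, 48 mm across, 110 mm tall, standing; origin at the centre of its underside. Leave alone.
- spool: Aluminium spool, 60 mm across, 40 mm tall, standing on its flat end; origin at the centre of its underside. Leave alone.

How it is judged:
By the outcome, as a careful person would: the job done as asked, in the order asked, and still so for the second after the job is handed in, with the robot touching nothing.
It also fails if it takes over 72 s, if anything falls off the work surface, if the arm or the gripper's body presses on something with over 40 N, if the wrist force passes 120 N, or if a joint passes its speed limit or range.

## Working session

There is one attempt and no reset: what is moved stays moved. The work goes in short steps, Python scripts to look and compute and a tool call to move; the robot and the scene stay as the last step left them, time stands still between calls to the robot, and variables do not carry over. Pictures are saved under pics/ and viewed, at most 10 in all, crops included, and the job is handed in when it is done.

Besides the shell and the picture viewer there is one more tool, called by a JSON object that holds its "method" and its "body". move_arm: Moves the arm, as the interface text tells. Its arguments: {"type":"object","properties":{"commands":{"type":"array"}},"required":["commands"]}

```bash
ls; mkdir -p pics
python3 - <<'E'
from cell import *
import cv2,numpy as np
a=read_camera("scene");b=read_camera("top")
cv2.imwrite("pics/s0.png",a);cv2.imwrite("pics/t0.png",b)
for n in("scene","top"):
    i=camera_info(n);print(n,np.round(i["K"],1).tolist(),np.round(i["cam_to_world"],3).tolist())
s=state();print(s)
E
```

```text
pics
scene [[354.7, 0.0, 252.4], [0.0, 354.7, 192.1], [0.0, 0.0, 1.0]] [[0.806, 0.462, -0.369, 980.192], [0.591, -0.635, 0.497, -498.295], [-0.005, -0.619, -0.785, 874.64], [0.0, 0.0, 0.0, 1.0]]
top [[415.2, 0.0, 250.4], [0.0, 415.2, 196.5], [0.0, 0.0, 1.0]] [[-0.025, -0.998, 0.061, 524.211], [-1.0, 0.025, 0.002, -2.487], [-0.003, -0.061, -0.998, 1058.809], [0.0, 0.0, 0.0, 1.0]]
{'t': 0.1, 'joints': array([-1.38657794e+00,  4.91487324e-01,  1.55932372e+00, -1.70681262e-05,
        1.09170044e+00, -1.05615721e-01]), 'qvel': array([ 0.00073041, -0.00229688,  0.00027148, -0.00058413,  0.00145809,
        0.00024491]), 'tau': array([ 3.74797324e-03, -6.13621116e+01, -2.58606684e+01,  6.94505498e-02,
        4.69923019e-02, -4.67921041e-05]), 'eef_pos': array([ 178.59540616, -598.74830632,  214.14992343]), 'tcp_rot': array([-3.14067734e+00, -8.18082175e-05,  2.89841950e-01]), 'ft_force': array([-0.78999153, -0.11821993,  0.62441197]), 'moment': array([-0.00103699,  0.04208492,  0.02418612]), 'grip_force': 0.0, 'opening': 0.9993498239889533}
```

View pics/s0.png

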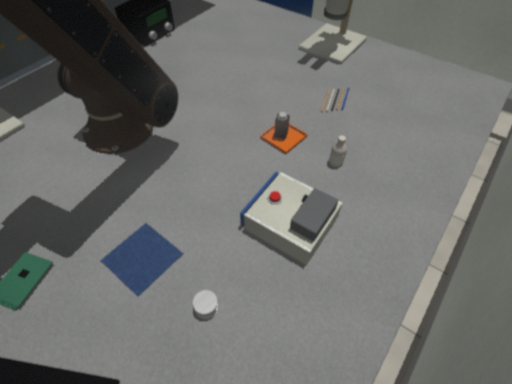

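View pics/t0.png

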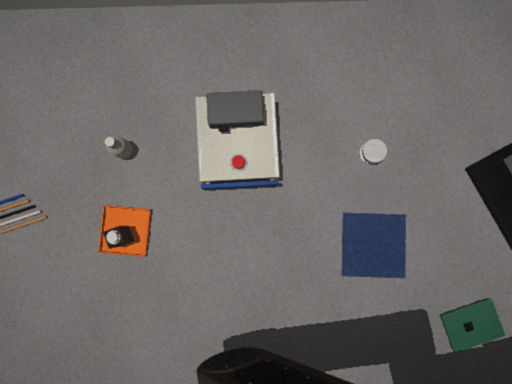

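The top view shows the latch at (238,162), the drawer front along row 184, the tray centred near (126,231) with the camera nose at about (113,237), the mat at about (374,245), the bottle at (118,147) and the spool at (374,151). In the scene view the camera is at about (282,125) and the latch at (275,197).

```bash
cat > h.py <<'E'
import cv2,numpy as np
from cell import *
def ray(n,uv):
    i=camera_info(n);T=np.array(i["cam_to_world"]);d=T[:3,:3]@np.linalg.solve(np.array(i["K"]),[uv[0],uv[1],1.]);return T[:3,3],d
def onz(n,uv,z):
    o,d=ray(n,uv);return (o+d*(z-o[2])/d[2])[:2]
def proj(n,p):
    i=camera_info(n);T=np.array(i["cam_to_world"]);q=np.array(i["K"])@(T[:3,:3].T@(np.array(p,float)-T[:3,3]));return q[:2]/q[2]
def tri(u1,u2):
    (o1,d1),(o2,d2)=ray("scene",u1),ray("top",u2)
    A=np.c_[d1,-d2];t=np.linalg.lstsq(A,o2-o1,rcond=None)[0]
    a,b=o1+t[0]*d1,o2+t[1]*d2;return (a+b)/2,np.linalg.norm(a-b)
def blob(img,lo,hi,roi=None):
    m=cv2.inRange(cv2.cvtColor(img,cv2.COLOR_BGR2HSV),np.array(lo),np.array(hi))
    if roi: z=np.zeros_like(m);x0,y0,x1,y1=roi;z[y0:y1,x0:x1]=m[y0:y1,x0:x1];m=z
    c=max(cv2.findContours(m,0,1)[0],key=cv2.contourArea);M=cv2.moments(c)
    return c,np.array([M["m10"],M["m01"]])/M["m00"]
def box(n,c,z):
    w=np.array([onz(n,p,z) for p in c[:,0].astype(float)],np.float32)
    return cv2.minAreaRect(w)
E
python3 - <<'E'
from h import *
np.set_printoptions(precision=1,suppress=True)
s=cv2.imread("pics/s0.png");t=cv2.imread("pics/t0.png")
R=((0,150,90),(6,255,255))
cs,us=blob(s,*R,roi=(260,180,290,210));ct,ut=blob(t,*R,roi=(220,145,255,180))
print("latch",us,ut,tri(us,ut),onz("top",ut,88),onz("scene",us,88))
c,u=blob(t,(5,180,90),(16,255,255),roi=(90,190,170,270));print("tray",box("top",c,12))
c,u=blob(t,(100,100,50),(125,255,255),roi=(330,200,420,290));print("mat",box("top",c,3))
c,u=blob(t,(100,100,50),(125,255,255),roi=(190,170,290,200));print("front",c.shape,box("top",c,67))
c,u=blob(t,(10,5,130),(40,70,255),roi=(190,85,285,190));print("cab",box("top",c,72))
a=cv2.resize(t[195:265,90:165],None,fx=5,fy=5,interpolation=2)
b=cv2.resize(s[100:160,250:325],None,fx=5,fy=5,interpolation=2)
cv2.imwrite("pics/c0.png",np.vstack([a,b]) [:600] if 0 else np.hstack([a,np.vstack([b,np.zeros((50,375,3),np.uint8)])]))
E
```

```text
latch [274.6 195.9] [238.1 161.5] (array([667.7,  26.5,  86.5]), np.float64(1.117658039159451)) [667.   26.1] [668.7  25.9]
tray ((510.60009765625, 318.3841247558594), (120.34197235107422, 117.65930938720703), 83.44850158691406)
mat ((459.3434143066406, -308.32769775390625), (156.06756591796875, 157.23919677734375), 86.77262878417969)
front (159, 1, 2) ((616.2349243164062, 24.499176025390625), (13.085721015930176, 185.28921508789062), 1.7556668519973755)
cab ((730.6663818359375, 28.938247680664062), (206.9601593017578, 194.69381713867188), 1.6284046173095703)
```

View pics/c0.png

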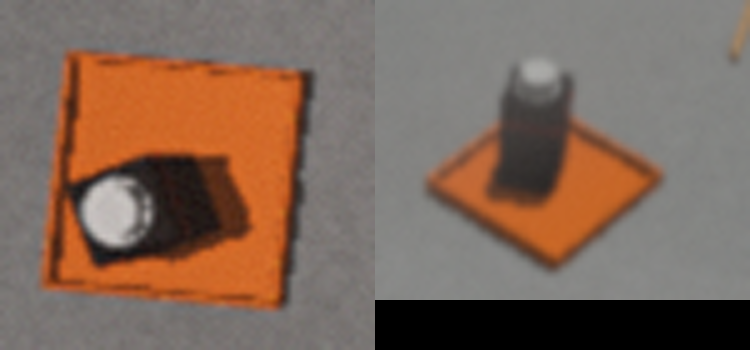

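{"method": "move_arm", "body": {"commands": [[[3, 3.9, 0], [0, 0, 0], 0], [[3, 3.9, 0], [0, 0, 0], 0], [[3, 3.9, 0], [0, 0, 0], 0], [[3, 3.9, 0], [0, 0, 0], 0], [[3, 3.9, 0], [0, 0, 0], 0], [[3, 3.9, 0], [0, 0, 0], 0], [[3, 3.9, 0], [0, 0, 0], 0], [[3, 3.9, 0], [0, 0, 0], 0], [[3, 3.9, 0], [0, 0, 0], 0], [[3, 3.9, 0], [0, 0, 0], 0]]}}

```text
t: 1.1
eef_pos: [479.5, -207.1, 214.6]
tcp_rot: [3.142, 0.0, 0.29]
ft_force: [-0.0, -1.1, -0.1]
opening: 0.216
grip_force: 0.0
```

Run:
```python
from h import *
np.set_printoptions(precision=4,suppress=True)
s=state();print(s["joints"],s["eef_pos"],s["tcp_rot"])
np.set_printoptions(precision=1,suppress=True)
print("nose top",tri((283,114),(112.4,237)),onz("top",(112.4,237),96))
for p in((70,190),(97,263)): print(onz("top",(p[0]/5+90,p[1]/5+195),82))
for p in((195,158),(220,232)): print(onz("top",(p[0]/5+90,p[1]/5+195),4))
```

```text
[-0.5342  0.3457  1.8084 -0.0001  0.9877  0.7469] [ 479.4662 -207.0948  214.6065] [3.1416 0.0002 0.2898]
nose top (array([499.6, 320.9, 100. ]), np.float64(5.323839730693269)) [497.5 320.4]
[506.9 344.8]
[472.5 332.3]
[520.2 309. ]
[482.5 296.6]
```

{"method": "move_arm", "body": {"commands": [[[3.1, 3.9, 0], [0, 0, -4], 0], [[3.1, 3.9, 0], [0, 0, -4], 0], [[3.1, 3.9, 0], [0, 0, -4], 0], [[3.1, 3.9, 0], [0, 0, -4], 0], [[3.2, 3.8, -1], [0, 0, 0], 0], [[3.2, 3.9, -3], [0, 0, 0], 0], [[0, 0, -4], [0, 0, 0], 0], [[0, 0, -3], [0, 0, 0], 0], [[0, 0, -1], [0, 0, 0], 0], [[0, 0, 0], [0, 0, 0], 0]]}}

```text
t: 2.1
eef_pos: [660.9, 17.7, 98.1]
tcp_rot: [-3.141, 0.003, 0.01]
ft_force: [0.7, 0.7, 0.6]
opening: 0.007
grip_force: 0.0
```

Run:
```python
from h import *
np.set_printoptions(precision=4,suppress=True)
s=state();print(s["joints"],s["eef_pos"],s["tcp_rot"])
```

```text
[-0.0731  0.6658  1.5724 -0.0001  0.906   1.4874] [660.9179  17.6812  98.0808] [-3.1415  0.0026  0.0104]
```

{"method": "move_arm", "body": {"commands": [[[0.7, 0.8, -0.6], [0, 0, 0], 0], [[0, 0, -0.4], [0, 0, 0], 0], [[0, 0, -0.4], [0, 0, 0], 0], [[0, 0, -0.3], [0, 0, 0], 0]]}}

```text
t: 2.5
eef_pos: [669.2, 25.9, 83.1]
tcp_rot: [3.142, -0.002, 0.011]
ft_force: [1.4, 1.3, 2.3]
opening: 0.002
grip_force: 1.2
```

{"method": "move_arm", "body": {"commands": [[[0, 0, -0.3], [0, 0, 0], 0], [[0, 0, -0.1], [0, 0, 0], 0], [[0, 0, 0], [0, 0, 0], 0]]}}

```text
t: 2.8
eef_pos: [668.8, 25.7, 79.3]
tcp_rot: [3.141, -0.001, 0.01]
ft_force: [-0.0, 1.2, 8.0]
opening: 0.008
grip_force: 4.2
```

Run:
```python
from h import *
np.set_printoptions(precision=1,suppress=True)
t=read_camera("top")
c,u=blob(t,(100,100,50),(125,255,255),roi=(170,170,310,310));print("front",box("top",c,67),u,state()["eef_pos"],state()["ft_force"])
```

```text
front ((550.2295532226562, -55.13600540161133), (26.28028106689453, 7.162497520446777), 88.5765380859375) [274.  210.6] [668.8  25.7  79.2] [0.3 2.1 9. ]
```

{"method": "move_arm", "body": {"commands": [[[0, 0, 4.5], [0, 0, 0], 0], [[0, 0, 5], [0, 0, 8.4], 0], [[-1.8, 2.7, 0.5], [0, 0, 8.4], 1], [[-1.8, 2.7, 0.5], [0, 0, 8.4], 1], [[-1.8, 2.7, 0.5], [0, 0, 8.4], 1], [[-1.8, 2.7, 0.5], [0, 0, 8.4], 1], [[-1.8, 2.7, 0.5], [0, 0, 8.4], 1], [[-1.8, 2.7, 0.5], [0, 0, 8.4], 1], [[-1.8, 2.7, 0.5], [0, 0, 8.4], 1], [[-1.8, 2.7, 0.5], [0, 0, 8.4], 1]]}}

```text
t: 3.85
eef_pos: [523.3, 242.4, 213.2]
tcp_rot: [-3.141, 0.001, 1.336]
ft_force: [0.7, 0.4, -0.3]
opening: 0.618
grip_force: 0.0
```

{"method": "move_arm", "body": {"commands": [[[0, 0, 0], [0, 0, 8.4], 1], [[0, 0, 0], [0, 0, 8.4], 1], [[0, 0, 0], [0, 0, 8.4], 1], [[0, 0, 0], [0, 0, 8.2], 1], [[0, 0, 0], [7.9, 2.8, 0], 1], [[0, 0, 0], [7.9, 2.8, 0], 1], [[0, 0, 0], [7.9, 2.8, 0], 1], [[0, 0, 0], [0, 0, 0], 1]]}}

```text
t: 4.65
eef_pos: [524.9, 239.6, 212.0]
tcp_rot: [-3.14, -0.442, 1.908]
ft_force: [-0.4, 1.1, 0.5]
opening: 1.0
grip_force: 0.0
```

```bash
cat >> h.py <<'E'
def st():
    from scipy.spatial.transform import Rotation as Ro
    s=state();R=Ro.from_euler("xyz",s["tcp_rot"]).as_matrix()
    print("q",s["joints"].round(3),"p",s["eef_pos"].round(1),"t",R[:,2].round(3),"y",R[:,1].round(3),"f",s["ft_force"].round(1),"t",s["t"],"op",round(s["opening"],3))
    return s,R
E
python3 -c "
from h import *
st()
t=read_camera('top');cv2.imwrite('pics/t1.png',t)
c,u=blob(t,(100,100,50),(125,255,255),roi=(170,170,310,310));print('front',box('top',c,67),u)"
```

```text
q [ 0.112  0.456  1.709  0.479  1.132 -0.466] p [524.9 239.6 212. ] t [-0.144  0.403 -0.904] y [ 0.943  0.332 -0.002] f [-0.4  1.1  0.5] t 4.65 op 1.0
front ((477.7786560058594, 7.590812683105469), (10.037455558776855, 162.23153686523438), 2.149034023284912) [247.20462046 241.75825083]
```

{"method": "move_arm", "body": {"commands": [[[0, 0, 0], [8.0, 2.82, 0], 1], [[0, 0, 0], [8.0, 2.82, 0], 1], [[0, 0, -1], [8.0, 2.82, 0], 1], [[0, 0, -2], [8.0, 2.82, 0], 1], [[0, 0, -3], [0, 0, 0], 1], [[0, 0, -3], [0, 0, 0], 1], [[0, 0, -2.4], [0, 0, 0], 1], [[0, 0, 0], [0, 0, 0], 1]]}}

```text
t: 5.5
eef_pos: [522.7, 242.5, 96.7]
tcp_rot: [-3.134, -1.03, 1.908]
ft_force: [-0.4, -0.1, 1.0]
opening: 1.001
grip_force: 0.0
```

```bash
python3 -c "
from h import *
s,R=st()
tg=np.array([497.5,320.4,50])+14*R[:,2];print(tg,tg-s['eef_pos'])
a=read_camera('scene');b=read_camera('top');cv2.imwrite('pics/v2.png',np.hstack([cv2.resize(a[80:180,210:330],None,fx=3.3,fy=3.3),cv2.resize(b[180:280,80:200],None,fx=3.3,fy=3.3)]))
"
```

```text
q [-0.071  0.793  1.792  0.944  1.315 -1.043] p [522.7 242.5  96.7] t [-0.291  0.806 -0.515] y [ 0.941  0.338 -0.004] f [-0.4 -0.1  1. ] t 5.5 op 1.001
[493.42126514 331.68610078  42.78973988] [-29.26646288  89.21588522 -53.91432973]
```

View pics/v2.png

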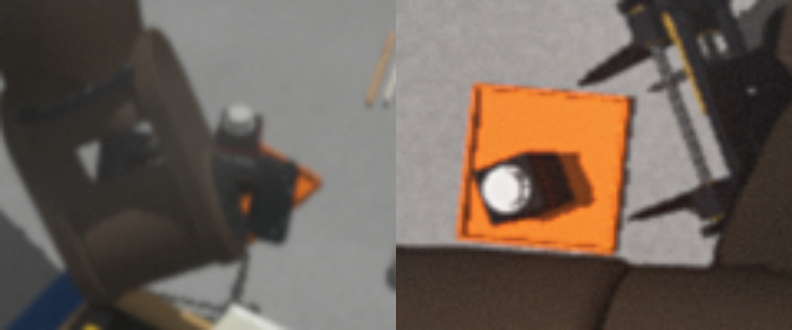

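The view shows the open gripper to the right of the tray, with finger tips at crop (585,82) and (632,218), aligned with the camera. I advance along the tool axis and close.

{"method": "move_arm", "body": {"commands": [[[-0.8, 2.4, -1.4], [0, 0, 0], 1], [[-0.8, 2.4, -1.4], [0, 0, 0], 1], [[-0.8, 2.4, -1.4], [0, 0, 0], 1], [[-0.5, 1.7, -1.2], [0, 0, 0], 1], [[0, 0, 0], [0, 0, 0], 1], [[0, 0, 0], [0, 0, 0], 0], [[0, 0, 0], [0, 0, 0], 0], [[0, 0, 0], [0, 0, 0], 0], [[0, 0, 0], [0, 0, 0], 0], [[0, 0, 0], [0, 0, 0], 0]]}}

```text
t: 6.6
eef_pos: [495.8, 330.4, 45.5]
tcp_rot: [3.136, -1.031, 1.916]
ft_force: [-0.3, -0.3, -0.3]
opening: 0.636
grip_force: 0.0
```

{"method": "move_arm", "body": {"commands": [[[0, 0, 0], [0, 0, 0], 0], [[0, 0, 0], [0, 0, 0], 0], [[0, 0, 0], [0, 0, 0], 0], [[0, 0, 0], [0, 0, 0], 0], [[0, 0, 0], [0, 0, 0], 0]]}}

```text
t: 7.1
eef_pos: [495.3, 330.7, 45.2]
tcp_rot: [3.137, -1.031, 1.916]
ft_force: [-1.1, -1.6, 0.7]
opening: 0.439
grip_force: 30.0
```

```bash
python3 -c "
from h import *
st()"
```

```text
q [ 0.078  0.867  1.843  1.105  1.187 -1.123] p [495.3 330.7  45.2] t [-0.286  0.809 -0.514] y [0.942 0.335 0.002] f [-1.1 -1.6  0.7] t 7.1 op 0.439
```

{"method": "move_arm", "body": {"commands": [[[0, 0, 3], [0, 0, 0], 0], [[0, 0, 4.5], [0, 0, 0], 0], [[0, -1, 3], [-7.94, -2.82, 0], 0], [[0, -2, 2], [-7.94, -2.82, 0], 0], [[0, -2, 1], [-7.94, -2.82, 0], 0], [[0, -2, 1], [-7.94, -2.82, 0], 0], [[0, -2, 1], [-7.94, -2.82, 0], 0], [[0, -2, 0.5], [-7.94, -2.82, 0], 0], [[0, -2, 0], [-7.94, -2.82, 0], 0], [[0, -3, 0], [0, 0, 0], 0]]}}

```text
t: 8.1
eef_pos: [494.8, 172.5, 205.9]
tcp_rot: [3.139, 0.004, 1.918]
ft_force: [-0.3, -0.2, -1.9]
opening: 0.443
grip_force: 30.0
```

```bash
python3 -c "
from h import *
st()"
```

```text
q [ 0.211  0.357  1.817 -0.004  0.964 -0.134] p [494.8 172.5 205.9] t [ 0.004 -0.002 -1.   ] y [0.94  0.34  0.003] f [-0.3 -0.2 -1.9] t 8.1 op 0.443
```

{"method": "move_arm", "body": {"commands": [[[-0.3, -4.8, 0], [0, 0, -8.4], 0], [[-0.3, -4.8, 0], [0, 0, -8.4], 0], [[-0.3, -4.8, 0], [0, 0, -8.4], 0], [[-0.3, -4.8, 0], [0, 0, -8.4], 0], [[-0.3, -4.8, 0], [0, 0, -8.4], 0], [[-0.3, -4.8, 0], [0, 0, -8.4], 0], [[-0.3, -4.8, 0], [0, 0, -8.4], 0], [[-0.3, -4.8, 0], [0, 0, -8.4], 0], [[-0.3, -4.8, 0], [0, 0, -8.4], 0], [[-0.3, -4.8, 0], [0, 0, -8.4], 0]]}}

```text
t: 9.1
eef_pos: [464.8, -311.0, 205.1]
tcp_rot: [3.141, -0.002, 0.442]
ft_force: [1.4, 1.0, -1.5]
opening: 0.44
grip_force: 30.0
```

{"method": "move_arm", "body": {"commands": [[[0, 0, 0], [0, 0, -8.5], 0], [[0, 0, 0], [0, 0, -8.5], 0], [[0, 0, 0], [0, 0, -8.5], 0], [[0, 0, -1], [0, 7.9, 0], 0], [[0, 0, -1], [0, 7.9, 0], 0], [[0, 0, -1], [0, 7.9, 0], 0], [[0, 0, -1], [0, 7.9, 0], 0], [[0, 0, 0], [0, 0, 0], 0]]}}

```text
t: 9.9
eef_pos: [466.1, -308.2, 161.6]
tcp_rot: [-3.137, 0.557, 0.007]
ft_force: [-0.4, -0.4, -3.4]
opening: 0.436
grip_force: 30.0
```

```bash
python3 -c "
from h import *
st()
a=read_camera('scene');b=read_camera('top');cv2.imwrite('pics/v3.png',np.hstack([cv2.resize(a[190:330,80:240],None,fx=2.4,fy=2.4),cv2.resize(b[170:310,300:460],None,fx=2.4,fy=2.4)]))"
```

```text
q [-0.565  0.667  1.496 -0.288  1.467  1.102] p [ 466.1 -308.2  161.6] t [-0.528  0.001 -0.849] y [ 0.005 -1.    -0.004] f [-0.4 -0.4 -3.4] t 9.9 op 0.436
```

View pics/v3.png

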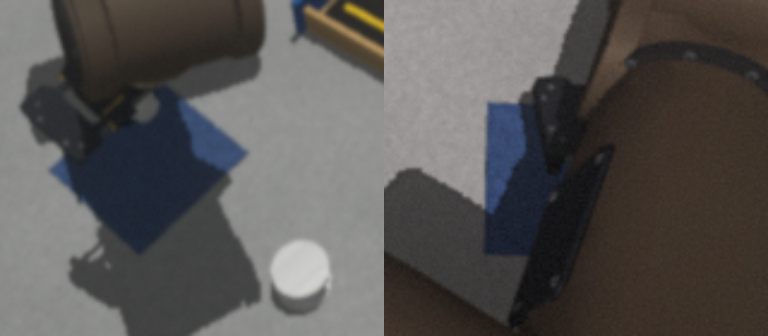

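The left view shows the camera held level over the mat, nose at (145,105), with the mat clear below it. I lower it now.

{"method": "move_arm", "body": {"commands": [[[0, 0, -3], [0, -0.9, 0], 0], [[0, 0, -4], [0, 0, 0], 0], [[0, 0, -3], [0, 0, 0], 0], [[0, 0, -2], [0, 0, 0], 0], [[0, 0, -1.3], [0, 0, 0], 0], [[0, 0, -0.7], [0, 0, 0], 0], [[0, 0, 0], [0, 0, 0], 0]]}}

```text
t: 10.7
eef_pos: [465.4, -309.5, 25.7]
tcp_rot: [3.142, 0.533, 0.003]
ft_force: [0.2, 0.1, -1.7]
opening: 0.442
grip_force: 30.0
```

{"method": "move_arm", "body": {"commands": [[[0, 0, -0.5], [0, 0, 0], 0], [[0, 0, -0.3], [0, 0, 0], 0], [[0, 0, 0], [0, 0, 0], 0]]}}

```text
t: 11.0
eef_pos: [465.5, -309.2, 17.3]
tcp_rot: [-3.141, 0.534, 0.003]
ft_force: [-0.2, -1.0, -2.6]
opening: 0.438
grip_force: 30.0
```

{"method": "move_arm", "body": {"commands": [[[0, 0, -0.2], [0, 0, 0], 0], [[0, 0, 0], [0, 0, 0], 0]]}}

```text
t: 11.2
eef_pos: [465.8, -309.3, 16.0]
tcp_rot: [3.141, 0.534, 0.003]
ft_force: [1.4, 0.9, 4.8]
opening: 0.441
grip_force: 30.0
```

{"method": "move_arm", "body": {"commands": [[[0, 0, 0], [0, 0, 0], 1], [[0, 0, 0], [0, 0, 0], 1], [[0, 0, 0], [0, 0, 0], 1], [[0, 0, 0], [0, 0, 0], 1], [[0, 0, 0], [0, 0, 0], 1], [[0, 0, 0], [0, 0, 0], 1], [[1, 0, 1.7], [0, 0, 0], 1], [[1.5, 0, 2.6], [0, 0, 0], 1], [[1.8, 0, 3], [0, 0, 0], 1], [[1.8, 0, 3], [0, 0, 0], 1]]}}

```text
t: 12.2
eef_pos: [526.9, -309.1, 119.4]
tcp_rot: [-3.141, 0.535, 0.003]
ft_force: [0.9, 0.7, -0.0]
opening: 1.003
grip_force: 0.0
```

{"method": "move_arm", "body": {"commands": [[[4, 0, 3], [0, -7.6, 0], 1], [[4, 0, 3], [0, -7.6, 0], 1], [[4, 0, 1], [0, -7.6, 0], 1], [[4, 0, 0], [0, -7.7, 0], 1], [[4, 0, 0], [0, 0, 0], 1]]}}

```text
t: 12.7
eef_pos: [726.4, -309.9, 190.3]
tcp_rot: [3.14, -0.004, 0.001]
ft_force: [0.5, -0.3, -0.0]
opening: 0.998
grip_force: 0.0
```

```bash
python3 -c "
from h import *
st()
a=read_camera('scene');b=read_camera('top');cv2.imwrite('pics/s4.png',a);cv2.imwrite('pics/t4.png',b);cv2.imwrite('pics/v4.png',np.hstack([cv2.resize(a[200:300,90:200],None,fx=3.6,fy=3.6),cv2.resize(b[195:295,320:430],None,fx=3.6,fy=3.6)]))"
```

```text
q [-0.487  0.761  1.102 -0.     1.275  1.083] p [ 726.4 -309.9  190.3] t [ 0.004 -0.002 -1.   ] y [ 0.001 -1.     0.002] f [ 0.5 -0.3 -0. ] t 12.7 op 0.998
```

View pics/v4.png

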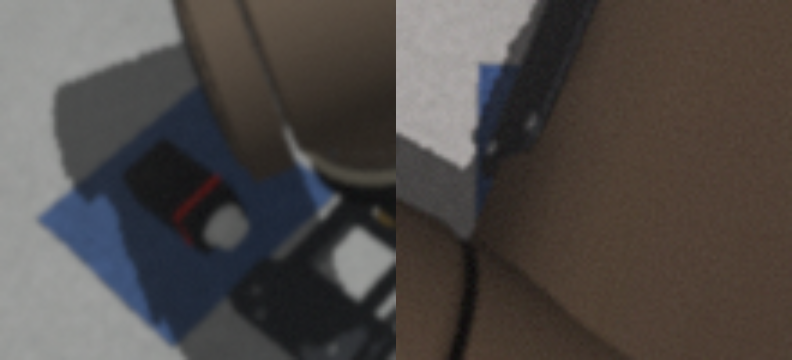

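The picture shows the camera lying flat on the mat, released, nose at crop (225,228), band at (200,200) and back end at (127,170)–(158,140).

```bash
python3 -c "
from h import *
np.set_printoptions(precision=1,suppress=True)
f=lambda x,y:(x/3.6+90,y/3.6+200)
for n,x,y,z in(('backL',127,170,45),('backR',158,140,45),('bandL',177,218,45),('bandR',218,177,45),('nosec',226,226,24)): print(n,onz('scene',f(x,y),z))
s=cv2.imread('pics/s4.png')
c,u=blob(s,(0,90,70),(8,255,255),roi=(130,240,160,270));print(u,onz('scene',u,45),box('scene',c,45))
t=cv2.imread('pics/t1.png')
c,u=blob(t,(22,120,80),(35,255,255),roi=(190,150,290,250));print('rib',cv2.boundingRect(c),onz('top',u,18),box('top',c,18))
m=cv2.inRange(cv2.cvtColor(t,cv2.COLOR_BGR2HSV),(20,120,70),(36,255,255))
for c in cv2.findContours(m,0,1)[0]:
  if cv2.contourArea(c)>30: print(cv2.boundingRect(c),box('top',c,18))
"
```

```text
backL [ 427.3 -322. ]
backR [ 426.4 -291. ]
bandL [ 486.6 -327.2]
bandR [ 485.9 -286.4]
nosec [ 508.1 -306.1]Traceback (most recent call last):
  File "<string>", line 7, in <module>
    c,u=blob(s,(0,90,70),(8,255,255),roi=(130,240,160,270));print(u,onz('scene',u,45),box('scene',c,45))
        ~~~~^^^^^^^^^^^^^^^^^^^^^^^^^^^^^^^^^^^^^^^^^^^^^^^
  File "h.py", line 16, in blob
    c=max(cv2.findContours(m,0,1)[0],key=cv2.contourArea);M=cv2.moments(c)
ValueError: max() iterable argument is empty
```

{"method": "move_arm", "body": {"commands": [[[-4.4, 0, 0], [0, 0, 0], 1], [[-4.4, 0, 0], [0, 0, 0], 1], [[-4.4, 0, -2], [0, 0, 0], 1], [[-4.4, 0, -2], [0, 0, 0], 1], [[-4.4, 0.1, -2], [0, 0, 0], 1], [[-4.2, 0.1, -2], [0, 0, 0], 1], [[0, 0, -3], [0, 0, 0], 1], [[0, 0, 0], [0, 0, 0], 1]]}}

```text
t: 13.6
eef_pos: [462.3, -306.4, 76.1]
tcp_rot: [-3.14, 0.006, 0.002]
ft_force: [0.7, -0.6, 1.0]
opening: 0.998
grip_force: 0.0
```

```bash
python3 -c "
from h import *
np.set_printoptions(precision=1,suppress=True)
st()
t=cv2.imread('pics/t1.png');h=cv2.cvtColor(t,cv2.COLOR_BGR2HSV)
m=cv2.inRange(h,(20,120,70),(36,255,255))
for c in cv2.findContours(m,0,1)[0]:
  if cv2.contourArea(c)>15: print(cv2.boundingRect(c),box('top',c,18))
s=cv2.imread('pics/s4.png');b=read_camera('top')
cv2.imwrite('pics/v5.png',np.hstack([cv2.resize(s[150:270,190:290],(400,480)),cv2.resize(b[150:270,180:280],(400,480))]))"
```

```text
q [-0.7  0.6  1.9 -0.   0.7  0.9] p [ 462.3 -306.4   76.1] t [-0.  0. -1.] y [ 0. -1. -0.] f [ 0.7 -0.6  1. ] t 13.6 op 0.998
(226, 186, 6, 45) ((560.7214965820312, 54.38838195800781), (110.68678283691406, 10.421935081481934), 0.867295503616333)
(250, 185, 7, 45) ((561.7442016601562, -6.743260860443115), (110.6319808959961, 12.804250717163086), 0.3838992714881897)
```

View pics/v5.png

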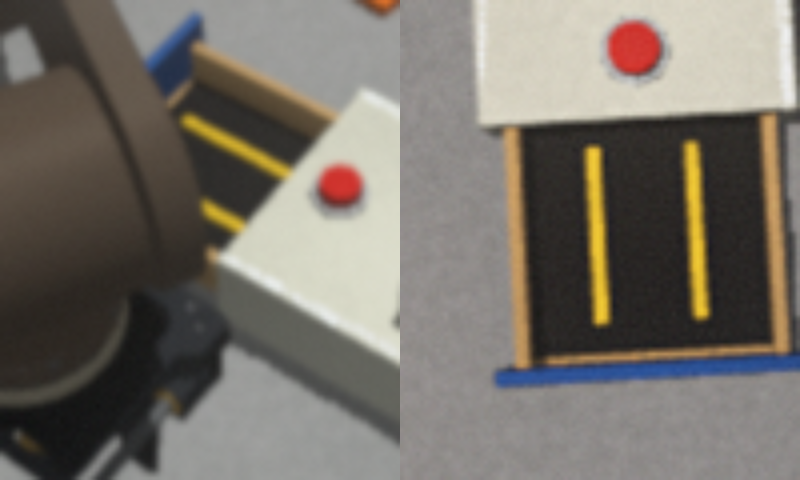

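The drawer is fully open: ribs run at crop columns about 597 and 696 in the top view, and measure 61 mm apart as they should. I grasp the camera again.

{"method": "move_arm", "body": {"commands": [[[0.2, 0, -2.5], [0, 0, 0], 1], [[0, 0, -2.5], [0, 0, 0], 1], [[0, 0, -1.2], [0, 0, 0], 1], [[0, 0, 0], [0, 0, 0], 0], [[0, 0, 0], [0, 0, 0], 0], [[0, 0, 0], [0, 0, 0], 0], [[0, 0, 0], [0, 0, 0], 0], [[0, 0, 0], [0, 0, 0], 0], [[0, 0, 0], [0, 0, 0], 0], [[0, 0, 0], [0, 0, 0], 0]]}}

```text
t: 14.65
eef_pos: [466.5, -307.3, 16.4]
tcp_rot: [3.14, 0.002, 0.003]
ft_force: [0.4, -1.6, 1.0]
opening: 0.47
grip_force: 0.7
```

{"method": "move_arm", "body": {"commands": [[[0, 0, 0], [0, 0, 0], 0], [[0, 0, 0], [0, 0, 0], 0], [[0, 0, 0], [0, 0, 0], 0], [[0, 0, 0], [0, 0, 0], 0]]}}

```text
t: 15.05
eef_pos: [466.6, -307.5, 16.4]
tcp_rot: [3.14, 0.001, 0.003]
ft_force: [-1.4, -1.8, 4.2]
opening: 0.44
grip_force: 30.0
```

{"method": "move_arm", "body": {"commands": [[[0, 0, 2.5], [0, 0, 0], 0], [[0, 0, 4], [0, 0, 0], 0], [[0, 0, 4], [0, 0, 0], 0], [[1.1, 4.1, 1], [0, 0, 0], 0], [[1.1, 4.1, 0], [0, 0, 1], 0], [[1.1, 4.1, 0], [0, 0, 1], 0], [[1.1, 4.1, 0], [0, 0, 0], 0], [[1.1, 4.1, 0], [0, 0, 0], 0], [[1.1, 4.1, 0], [0, 0, 0], 0], [[1.1, 4.1, 0], [0, 0, 0], 0]]}}

```text
t: 16.05
eef_pos: [543.2, -18.3, 130.8]
tcp_rot: [3.141, 0.003, 0.038]
ft_force: [1.0, -0.7, -1.5]
opening: 0.439
grip_force: 30.0
```

{"method": "move_arm", "body": {"commands": [[[1.2, 3.8, 0], [0, 0, 0], 0], [[0, 0, 0], [0, 0, 0], 0], [[0, 0, 0], [0, 0, 0], 0]]}}

```text
t: 16.35
eef_pos: [555.0, 18.7, 130.6]
tcp_rot: [3.14, 0.003, 0.04]
ft_force: [-0.5, 0.7, -1.6]
opening: 0.446
grip_force: 30.0
```

{"method": "move_arm", "body": {"commands": [[[0.3, 0.5, -3], [0, 0, 0], 0], [[0, 0, -3], [0, 0, 0], 0], [[0, 0, -2], [0, 0, 0], 0], [[0, 0, -0.8], [0, 0, 0], 0], [[0, 0, 0], [0, 0, 0], 0]]}}

```text
t: 16.85
eef_pos: [557.8, 21.9, 42.4]
tcp_rot: [3.14, 0.004, 0.036]
ft_force: [-0.2, -0.1, -1.3]
opening: 0.44
grip_force: 30.0
```

{"method": "move_arm", "body": {"commands": [[[0, 0, -0.5], [0, 0, 0], 0], [[0, 0, -0.5], [0, 0, 0], 0], [[0, 0, 0], [0, 0, 0], 0]]}}

```text
t: 17.15
eef_pos: [558.4, 22.7, 33.3]
tcp_rot: [3.14, 0.002, 0.038]
ft_force: [-0.1, -0.3, -1.8]
opening: 0.439
grip_force: 30.0
```

{"method": "move_arm", "body": {"commands": [[[0, 0.1, -0.3], [0, 0, 0], 0], [[0, 0, -0.3], [0, 0, 0], 0], [[0, 0, 0], [0, 0, 0], 0]]}}

```text
t: 17.45
eef_pos: [558.3, 23.8, 27.0]
tcp_rot: [3.14, 0.002, 0.038]
ft_force: [0.5, 0.1, -0.9]
opening: 0.44
grip_force: 30.0
```

{"method": "move_arm", "body": {"commands": [[[0, 0, -0.15], [0, 0, 0], 0], [[0, 0, 0], [0, 0, 0], 0]]}}

```text
t: 17.65
eef_pos: [558.4, 23.8, 25.6]
tcp_rot: [3.14, 0.002, 0.038]
ft_force: [0.6, 0.0, -1.8]
opening: 0.439
grip_force: 30.0
```

{"method": "move_arm", "body": {"commands": [[[0, 0, 0], [0, 0, 0], 0.75], [[0, 0, 0], [0, 0, 0], 0.75], [[0, 0, 0], [0, 0, 0], 0.75], [[0, 0, 0], [0, 0, 0], 0.75], [[0, 0, 0], [0, 0, 0], 0.75], [[0, 0, 2], [0, 0, 0], 0.75], [[0, 0, 4], [0, 0, 0], 0.75], [[0, 0, 4], [0, 0, 0], 0.75], [[0, 0, 3], [0, 0, 0], 0.75], [[0, 0, 0], [0, 0, 0], 0.75]]}}

```text
t: 18.65
eef_pos: [560.0, 23.7, 159.7]
tcp_rot: [3.139, -0.005, 0.038]
ft_force: [0.4, 0.3, -0.5]
opening: 0.745
grip_force: 0.0
```

{"method": "move_arm", "body": {"commands": [[[-3, -4, 0], [0, 0, 0], 0], [[-3, -4, 0], [0, 0, 0], 0], [[-3, -4, 0], [0, 0, 0], 0], [[-3, -4, 0], [0, 0, 0], 0], [[-1, -4, 0], [0, 0, 0], 0], [[0, -4, 0], [0, 0, 0], 0], [[0, -4, 0], [0, 0, 0], 0]]}}

```text
t: 19.35
eef_pos: [427.7, -257.8, 155.3]
tcp_rot: [3.141, 0.002, 0.037]
ft_force: [1.4, 0.4, -0.1]
opening: 0.216
grip_force: 0.0
```

```bash
python3 -c "
from h import *
np.set_printoptions(precision=1,suppress=True)
st()
s=read_camera('scene');b=read_camera('top');cv2.imwrite('pics/t6.png',b)
cv2.imwrite('pics/v6.png',np.hstack([cv2.resize(s[150:270,190:290],(400,480)),cv2.resize(b[150:270,180:280],(400,480))]))
c,u=blob(b,(100,100,50),(125,255,255),roi=(170,170,310,310));print('front',box('top',c,67),u)"
```

```text
q [-0.7  0.4  1.9 -0.   0.8  0.9] p [ 427.7 -257.8  155.3] t [-0. -0. -1.] y [ 0. -1.  0.] f [ 1.4  0.4 -0.1] t 19.35 op 0.216
front ((477.21905517578125, 19.444122314453125), (9.516425132751465, 185.94418334960938), 1.7990957498550415) [242.9 242.1]
```

View pics/v6.png

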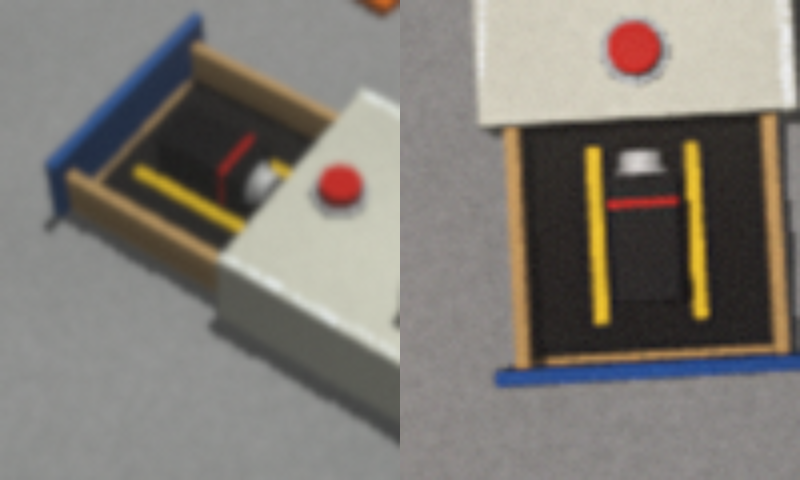

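The camera lies flat between the ribs: in the top view it spans rows 150–300 at columns 607–683, with ribs at 597 and 697. Next I push the drawer shut from the front.

{"method": "move_arm", "body": {"commands": [[[0.1, 4.6, -1.9], [0, 0, 0], 0], [[0.1, 4.6, -1.9], [0, 0, 0], 0], [[0.1, 4.6, -1.9], [0, 0, 0], 0], [[0.1, 4.6, -1.9], [0, 0, 0], 0], [[0.1, 4.6, -1.9], [0, 0, 0], 0], [[0.1, 4.6, -1.9], [0, 0, 0], 0], [[0, 0, 0], [0, 0, 0], 0], [[0, 0, 0], [0, 0, 0], 0]]}}

```text
t: 20.25
eef_pos: [433.7, 21.1, 41.1]
tcp_rot: [3.14, 0.004, 0.041]
ft_force: [0.6, -1.0, 0.1]
opening: 0.005
grip_force: 0.0
```

{"method": "move_arm", "body": {"commands": [[[1, 0, 0], [0, 0, 0], 0], [[1, 0, 0], [0, 0, 0], 0], [[1, 0, 0], [0, 0, 0], 0], [[1, 0, 0], [0, 0, 0], 0], [[1, 0.1, 0], [0, 0, 0], 0], [[1, 0, 0], [0, 0, 0], 0], [[1, 0, 0], [0, 0, 0], 0], [[1, 0.1, 0], [0, 0, 0], 0], [[1, 0, 0], [0, 0, 0], 0], [[1, 0, 0], [0, 0, 0], 0]]}}

```text
t: 21.25
eef_pos: [535.0, 22.0, 41.6]
tcp_rot: [3.141, 0.003, 0.038]
ft_force: [-2.7, 2.8, -0.3]
opening: 0.005
grip_force: 1.7
```

{"method": "move_arm", "body": {"commands": [[[1, 0, 0], [0, 0, 0], 0], [[1, 0.1, 0], [0, 0, 0], 0], [[1, 0, 0], [0, 0, 0], 0], [[1, 0, 0], [0, 0, 0], 0], [[1, 0.1, 0], [0, 0, 0], 0], [[0.7, 0, 0], [0, 0, 0], 0], [[0, 0, 0], [0, 0, 0], 0]]}}

```text
t: 21.95
eef_pos: [591.5, 23.7, 41.6]
tcp_rot: [3.14, 0.004, 0.038]
ft_force: [-5.1, 0.6, -0.3]
opening: 0.005
grip_force: 2.9
```

{"method": "move_arm", "body": {"commands": [[[0.5, 0, 0], [0, 0, 0], 0], [[0.3, 0, 0], [0, 0, 0], 0], [[0, 0, 0], [0, 0, 0], 0]]}}

```text
t: 22.25
eef_pos: [600.0, 23.8, 41.6]
tcp_rot: [3.14, 0.002, 0.038]
ft_force: [-3.7, 1.4, 0.6]
opening: 0.005
grip_force: 1.7
```

{"method": "move_arm", "body": {"commands": [[[0.2, 0, 0], [0, 0, 0], 0], [[0.2, 0, 0], [0, 0, 0], 0], [[0, 0, 0], [0, 0, 0], 0]]}}

```text
t: 22.55
eef_pos: [602.9, 23.9, 41.7]
tcp_rot: [3.14, 0.004, 0.038]
ft_force: [-6.4, 1.4, 0.6]
opening: 0.001
grip_force: 3.2
```

{"method": "move_arm", "body": {"commands": [[[0.2, 0, 0], [0, 0, 0], 0], [[0, 0, 0], [0, 0, 0], 0]]}}

```text
t: 22.75
eef_pos: [603.1, 23.9, 41.6]
tcp_rot: [3.141, 0.008, 0.038]
ft_force: [-14.9, 1.2, 7.3]
opening: 0.006
grip_force: 7.6
```

The force has risen to 15 N at the stop, so I back off slowly and check.

{"method": "move_arm", "body": {"commands": [[[-0.5, 0, 0], [0, 0, 0], 0], [[-1, 0, 0], [0, 0, 0], 0], [[-3, 0, 0], [0, 0, 0], 0], [[-4, 0, 0], [0, 0, 0], 0], [[-4, -2, 2], [0, 0, 0], 0], [[0, -4.5, 2], [0, 0, 0], 0], [[0, -4.5, 2], [0, 0, 0], 0], [[0, -4.5, 2], [0, 0, 0], 0], [[0, -4.5, 2], [0, 0, 0], 0], [[0, -4.5, 0], [0, 0, 0], 0]]}}

```text
t: 23.75
eef_pos: [481.4, -224.1, 144.8]
tcp_rot: [3.136, -0.004, 0.038]
ft_force: [0.7, 0.8, -0.9]
opening: 0.002
grip_force: 0.0
```

```bash
python3 -c "
from h import *
st()
s=read_camera('scene');b=read_camera('top')
cv2.imwrite('pics/v7.png',np.hstack([cv2.resize(s,None,fx=.75,fy=.75),cv2.resize(b,None,fx=.75,fy=.75)]))
c,u=blob(b,(100,100,50),(125,255,255),roi=(170,160,310,310));print('front',box('top',c,67),u)"
```

```text
q [-0.559  0.444  1.871 -0.003  0.821  0.976] p [ 481.4 -224.1  144.8] t [ 0.004 -0.005 -1.   ] y [ 0.038 -0.999  0.005] f [ 0.7  0.8 -0.9] t 23.75 op 0.002
front ((616.0506591796875, 24.490501403808594), (12.86327838897705, 185.30958557128906), 1.94292414188385) [239.03908431 184.07593523]
```

View pics/v7.png

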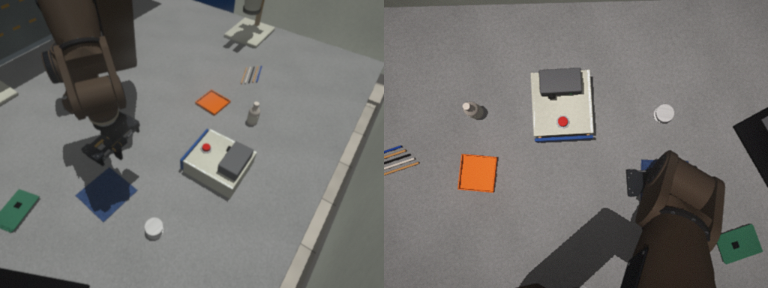

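The drawer is shut: its front is at x = 616.05, against 616.2 at the start. The bottle at (473,110) and the spool at (664,114) have not moved, and the arm touches nothing.

```bash
python3 -c "
from cell import *
env.job_done()"
```

```text
the job is handed in; nothing more can be done
```

The job is handed in: the camera lies flat between the ribs in the shut, latched drawer, after being laid on the mat and let go, and the bottle and spool are where they were.

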